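# Lock a T-nut against the stop of a bench rail

## Robot

A 6-joint arm with a two-finger parallel gripper is mounted at the origin on the work surface. World frame = base frame: x ahead of the robot, y to its left, z up, the work surface at z = 0. Lengths are in m, angles in degrees, forces in N, time in s.
With the tool pointing down it reaches from about 0.35 to 0.875 m from the base axis. Payload 4.2 kg.
Tool frame: the origin (TCP) lies midway between the tips of the shut fingers; the grasp point (between the pads) lies 19 mm behind it; z points along the fingers, y is the line along which they close (so a half turn about z gives the same grasp; the last joint's range is limited). The gripper opens to 87 mm and grips with 3 to 60 N. Pads are 19 mm wide; open, the fingers measure 117 mm over their backs; the gripper's body (75 mm by 190 mm) begins 51 mm behind the grasp point.
Start: joints at [88.728, 22.042, 0.453, 0, -68.411, -14.817], TCP at [0.173, 0.601, 0.223] pointing down, gripper open.
Joint ranges: [-179.83, 179.83], [-69.29, 118.12], [-61.27, 80.66], [-181.25, 117.63], [-171.15, -9.14], [-177.46, 177.46]. Speed limits (degrees/s): [159.86, 159.86, 180, 180, 180, 180].

## Interface

Orientations are given as a 3x3 rotation matrix whose columns are the frame's x, y, z axes.
In Python, from station import sensors, eyes, workorder gives the robot as it stands.
- The arm moves only by the shell command python3 -m handwheel 'ROWS'. ROWS is a JSON object with one list for each field, all of the same length, 1 to 8, a row being the entries at one place: finger_gap (the opening from 0.0 (shut) to 1.0 (fully open)), x, y, z (the shift in units of 25 mm), ax, ay, az (a rotation vector in units of 2 degrees); each row is the pose to reach, as a shift and turn from the pose commanded when the command began, along the tool's axes at that moment; what a row does not reach only later rows make up. A row lasts 1/10 s, in which the tool goes at most 0.05 m and 8.59 degrees, less where a joint would pass 70% of its speed; a pose out of reach is approached as far as the arm can. The fingers move at their own pace and stop on an object; the grip force is fixed at half the most. Time passes only in rows, so rows that do not move let the fingers close. It prints the time, the measured TCP pose, the force, the opening and the grip force at its end. Input that does not fit is refused with a message, and nothing moves.
- sensors.sense(): the state, without advancing time (a new reading comes with each control period).
- eyes.capture(name): name is "scene" or "side" or "wrist"; returns a dict with "pixels" (480x640x3 uint8, red, green, blue), "z_map" (480x640 float32, m along the optical axis (not along the pixel's ray), 0 where there is no reading), "K" (3x3 intrinsics, pixels), "world_from_camera" (4x4, takes a point from camera to world coordinates). Camera axes: x right, y up, looking along -z (the intrinsics and any distortion apply to the point x, -y, -z); pixel columns grow to the right and rows downward; lengths in m; the calibration is good to about 2 mm. A picture is of the moment at which its call begins.
- workorder.finish_job(): hands the job in; it is judged then, once.
The state is a dict: "time_s": time; "joints": joint angles; "joint_velocities": joint speeds; "effort": joint torques, N m; "tcp_pos": TCP position; "ee_rot": TCP orientation; "wrist_force": force on the tool from outside, world axes, zero at the start; "moment": the same for the moment, N m; "gripper_width": opening from 0.0 (shut) to 1.0 (fully open); "gripper_force": force on a finger pad.
Only numpy, scipy, OpenCV 4.12 (cv2) and the standard library are available. Lean on these libraries where they do the work, as an engineer would, in place of code of your own. Each camera call takes 0.05 s, during which the arm holds its last target. There are 200 camera calls.

## Task

Fit the dark grey T-nut into the aluminium bench rail: lower its foot into the slot, on the long free side of the steel stop, with its grip bar along the slot, until its flange lies fully down on the rail. Slide it along until it bears against the stop's tongue with a definite push of about 5 newtons, and keep it pushed up there while you twist it a quarter turn clockwise (seen from above), so that it is locked snug against the tongue with its bar square across the rail; then let go. Work by feel, never ram, force or over-twist it, and leave the jars, bottle and sample box where they are.

Things in the scene. Friction and masses are not known exactly. Their poses are not given: they have to be found in the camera images.
- nut: Loose T-nut, 54 mm tall, about 0.15 kg, standing on its foot. Origin: centre of the foot's underside, z up. Steel foot 30 mm long (x) by 20 wide (y), z 0 to 8; neck 16 mm thick, z 8 to 16; dark grey round flange 46 mm across, z 16 to 24; dark grey grip bar above, lying the same way as the foot (a half turn makes no difference).
- nut_grip (a point): Middle of the nut's grip bar, 39 mm above the nut's origin, axes as the nut's. The flat bar is 36 mm long (x), 12 mm thick (y) and 30 mm tall, z 24 to 54 mm above the nut's origin.
- rail: Aluminium T-slot rail fixed on the bench, 292 mm long (its y, with a 6 mm black cap at each end), 48 mm wide (x), 28 mm tall. Origin: centre of its underside. With the flange down on the rail the nut's origin is 12 mm above the rail's, its foot 2 mm below the lips and 4 mm above the channel floor.
- rail_slot (a point): Middle of the slot mouth, 28 mm above the rail's origin, axes as the rail's; the slot runs along y. Mouth 22 mm wide (1 mm play each side of the foot), lips 6 mm thick, channel below 32 mm wide, 20 mm deep from the top. In it the foot turns freely clockwise from along the slot until its square corners meet the walls at about 95 degrees; anticlockwise it jams at 30.
- stop: Dark steel plate fixed across the rail's top, 48 mm (x) by 20 mm along the rail (y), 7 mm tall (screw heads 8.5). Origin: centre of its underside; axes as the rail's; 30 to 90 mm from the rail's middle towards +y (robot's left). The nut goes on its -y side. A flat steel tongue, 40 mm long, 30 wide, 6 tall, clamped fast through it, sticks out there by 2 to 28 mm (not measured).
- stop_face (a point): Middle of the stop plate's own -y face, 10 mm from the stop's origin, on the rail's top; axes as the rail's. The 23 mm flange radius and the tongue's unmeasured 2 to 28 mm (set anew each time) add up: the flange meets the tongue with the nut's origin 25 to 51 mm from this point along -y. Find it by feel.
- jar: Bystander: clear jar with a red cap, 44 mm in diameter, 55 mm tall, loose, standing; origin under its centre.
- vial: Bystander: glass vial with a paper label and a white cap, 34 mm in diameter, 70 mm tall, loose, standing; origin under its centre.
- pump_bottle: Bystander: white pump bottle, 66 mm in diameter, 160 mm tall, loose, standing; origin under its centre.
- sample_box: Bystander: closed clear sample box with black latches, 114 x 164 x 48 mm, loose; origin under its centre.
Mind the look-alikes: they are no part of the job. Leave any blue or green look-alike of the nut alone.

How it is judged:
By the outcome, as a careful person would: the job done as asked, in the order asked, and still so for the second after the job is handed in, with the robot touching nothing.
It also fails if it takes over 61 s, if anything falls off the work surface, if the arm or the gripper's body presses on something with over 40 N, if the wrist force passes 120 N, or if a joint passes its speed limit or range.

## Working session

There is one attempt and no reset: what is moved stays moved. The work goes in short steps, Python scripts to look and compute and a shell command to move; the robot and the scene stay as the last step left them, time stands still between calls to the robot, and variables do not carry over. Pictures are saved under pics/ and viewed, at most 10 in all, crops included, and the job is handed in when it is done.

```bash
ls; mkdir -p pics; python3 - <<'E'
from station import sensors, eyes
import cv2, numpy as np, pickle
s=sensors.sense(); print(s)
for n in ("scene","side"):
    c=eyes.capture(n); pickle.dump(c,open(f"{n}0.pkl","wb"))
    cv2.imwrite(f"pics/{n}0.png",c["pixels"][:,:,::-1]); print(n,c["K"].round(1).tolist(),c["world_from_camera"].round(3).tolist(),c.keys())
E
```

```text
pics
{'time_s': 0.0, 'joints': array([ 8.87270744e+01,  2.20910349e+01,  3.80343010e-01, -2.97662867e-02,
       -6.84105255e+01, -1.48184106e+01]), 'joint_velocities': array([-0.01714691, -0.06302445, -0.06501759, -0.00724001, -0.00378499,
       -0.08883646]), 'effort': array([-6.95388881e-04, -3.90670896e+01,  1.87398702e+01,  4.21993509e+00,
        1.07351015e-02, -2.10726162e-04]), 'tcp_pos': array([0.17302251, 0.59995151, 0.22145855]), 'ee_rot': array([[ 9.60767953e-01, -2.77352951e-01, -5.29950846e-04],
       [-2.77353447e-01, -9.60765652e-01, -2.10434077e-03],
       [ 7.44865532e-05,  2.16876687e-03, -9.99997645e-01]]), 'wrist_force': array([-0.51839828, -0.56111714, -0.7084638 ]), 'moment': array([ 0.01694882, -0.01711174, -0.02705385]), 'gripper_force': 0.0, 'gripper_width': 0.9991650722923608}
scene [[570.0, 0.0, 321.5], [0.0, 570.0, 243.6], [0.0, 0.0, 1.0]] [[-0.334, -0.565, 0.754, 1.433], [0.943, -0.2, 0.268, 0.211], [-0.0, 0.8, 0.6, 0.769], [0.0, 0.0, 0.0, 1.0]] dict_keys(['pixels', 'z_map', 'K', 'world_from_camera'])
side [[542.7, 0.0, 334.3], [0.0, 542.7, 237.6], [0.0, 0.0, 1.0]] [[-1.0, -0.011, 0.002, 0.558], [0.009, -0.745, 0.667, 0.627], [-0.006, 0.667, 0.745, 0.852], [0.0, 0.0, 0.0, 1.0]] dict_keys(['pixels', 'z_map', 'K', 'world_from_camera'])
```

View pics/scene0.png

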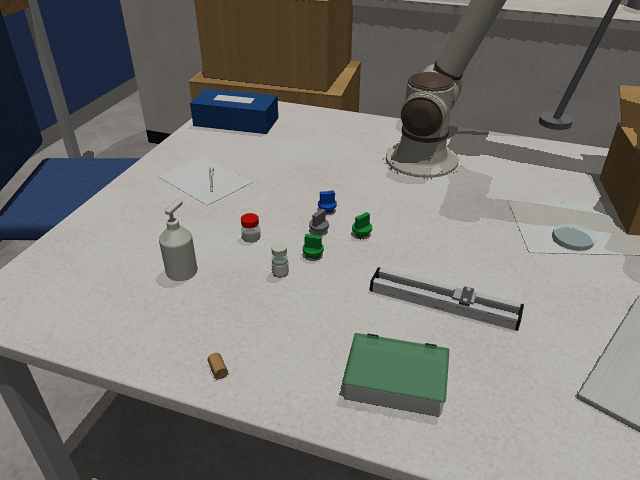

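View pics/side0.png

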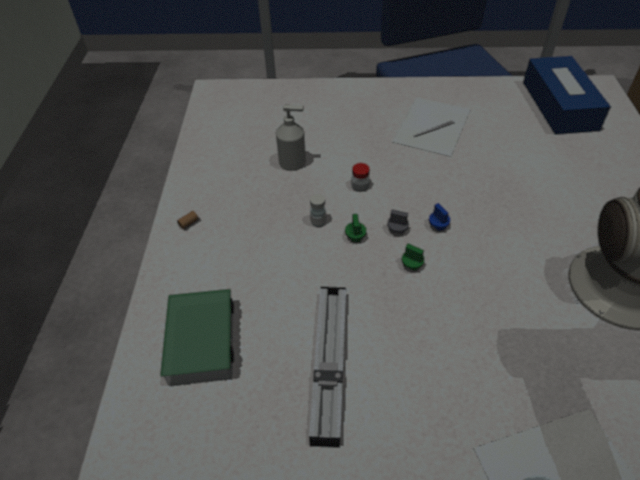

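The scene view shows the dark grey nut at (318,222), and the side view shows it at (398,221). The look-alikes are green at scene (313,246) and (362,225), and blue at (327,201). Only the nut at (318,222) is grey, so it fits the description. The rail runs from (373,280) to (521,315), with the stop at (465,296).

```bash
cat > h.py <<'E'
import cv2, numpy as np, pickle
def cloud(c):
    z=c["z_map"]; K=c["K"]; v,u=np.mgrid[:480,:640]
    p=np.stack([(u-K[0,2])/K[0,0]*z,-(v-K[1,2])/K[1,1]*z,-z],-1)
    T=c["world_from_camera"]; P=p@T[:3,:3].T+T[:3,3]; P[z==0]=np.nan; return P
def ray(c,u,v,h):
    K=c["K"];T=c["world_from_camera"]
    d=T[:3,:3]@np.array([(u-K[0,2])/K[0,0],-(v-K[1,2])/K[1,1],-1]); return T[:3,3]+d*(h-T[2,3])/d[2]
E
python3 - <<'E'
from h import *
tiles=[]
for n,(u,v),(ru,rv,rw,rh) in (("scene",(318,222),(360,255,180,85)),("side",(398,221),(295,270,70,190))):
    c=pickle.load(open(n+"0.pkl","rb")); P=cloud(c); im=c["pixels"]
    hsv=cv2.cvtColor(im,cv2.COLOR_RGB2HSV)
    w=np.zeros((480,640),bool); w[v-20:v+20,u-20:u+20]=1
    sat=hsv[...,1]<70
    m=w&(P[...,2]>.006)&sat
    nn,lab,st,ce=cv2.connectedComponentsWithStats(m.astype(np.uint8))
    k=lab[v,u] or 1+np.argmax(st[1:,4]); m=lab==k
    print(n,"nut px",st[k],"zmax",np.nanmax(P[m][:,2]))
    top=m&(P[...,2]>.034); q=P[top][:,:2].astype(np.float32)
    print(" bar pts",len(q),q.mean(0),cv2.minAreaRect(q))
    top=m&(P[...,2]>.049); q=P[top][:,:2].astype(np.float32)
    print(" top pts",len(q),q.mean(0),cv2.minAreaRect(q), P[top][:,2].mean())
    w[:]=0; w[rv:rv+rh,ru:ru+rw]=1
    m=w&(abs(P[...,2]-.028)<.0035); q=P[m][:,:2].astype(np.float32); print(" rail",len(q),cv2.minAreaRect(q),P[m][:,2].mean())
    m=w&(P[...,2]>.0325); q=P[m][:,:2].astype(np.float32); print(" stop",len(q),q.mean(0),cv2.minAreaRect(q),P[m][:,2].mean())
    tiles.append(cv2.resize(im[v-32:v+32,u-32:u+32],(400,400),interpolation=cv2.INTER_CUBIC))
cv2.imwrite("pics/crop.png",np.hstack(tiles)[:,:,::-1])
E
```

```text
scene nut px [309 209  20  25 336] zmax 0.057443442121852484
 bar pts 136 [ 0.42791638 -0.15244047] ((0.4251480996608734, -0.15363357961177826), (0.01551133394241333, 0.03819841146469116), 73.35456848144531)
 top pts 63 [ 0.4263382 -0.1533184] ((0.42576509714126587, -0.15464472770690918), (0.014714125543832779, 0.035993315279483795), 69.7125244140625) 0.05259211533634568
 rail 1570 ((0.568715512752533, 0.15970559418201447), (0.29228970408439636, 0.05444538593292236), 86.7923355102539) 0.027343577237680623
 stop 399 [0.63612264 0.14944363] ((0.6601893901824951, 0.1331952065229416), (0.04491598159074783, 0.2695646584033966), 54.28457260131836) 0.03913831796637498
side nut px [387 209  22  24 408] zmax 0.05768134690105087
 bar pts 189 [ 0.42315564 -0.15047656] ((0.422920823097229, -0.15197399258613586), (0.01647610031068325, 0.03625861182808876), 73.46475982666016)
 top pts 97 [ 0.42257446 -0.1520346 ] ((0.4230261445045471, -0.15200525522232056), (0.01647610031068325, 0.03603886067867279), 73.46475982666016) 0.05394016998143957
 rail 2186 ((0.5673556327819824, 0.1590888500213623), (0.29402026534080505, 0.048100776970386505), 86.92326354980469) 0.02882336489496943
 stop 547 [0.5692479  0.19754563] ((0.568255603313446, 0.15918228030204773), (0.23669485747814178, 0.04779921844601631), 88.02326202392578) 0.03564913336754961
```

View pics/crop.png

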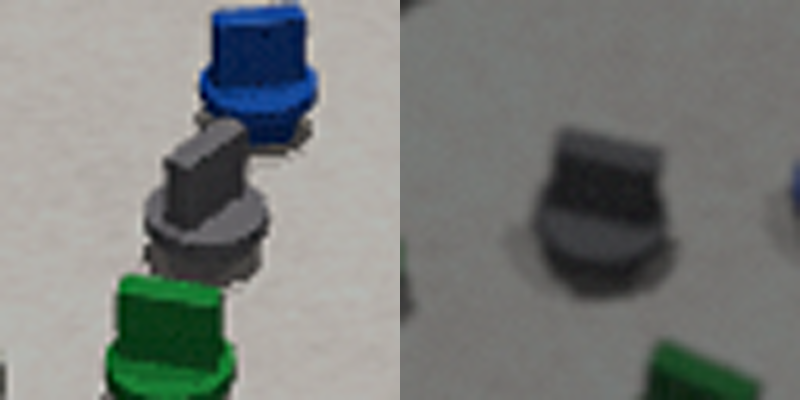

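The crop confirms it: the grey nut sits at the centre of both views, clearly distinct from the blue and green ones. On the way to it I'll stop over the rail for a close look.

Careful with the scale: shifts go in units of 25 mm and turns go in units of 2 degrees. That gives: 0.33 m is 13.2, 0.228 m is 9.12.

```bash
python3 -m handwheel '{"finger_gap": [1,1,1,1,1,1,1,1],"x": [13.2,13.2,13.2,13.2,13.2,13.2,13.2,13.2],"y": [9.12,9.12,9.12,9.12,9.12,9.12,9.12,9.12],"z": [0,0,0,0,0,0,0,0],"ax": [0,0,0,0,0,0,0,0],"ay": [0,0,0,0,0,0,0,0],"az": [0,0,0,0,0,0,0,0]}'
python3 -m handwheel '{"finger_gap": [1,1,1,1,1],"x": [3.8,3.8,3.8,3.8,3.8],"y": [2.68,2.68,2.68,2.68,2.68],"z": [-1.6,-1.6,-1.6,-1.6,-1.6],"ax": [0,0,0,0,0],"ay": [0,0,0,0,0],"az": [0,0,0,0,0]}'
python3 - <<'E'
from h import *
from station import eyes,sensors
c=eyes.capture("wrist"); pickle.dump(c,open("w1.pkl","wb")); cv2.imwrite("pics/w1.png",c["pixels"][:,:,::-1])
print(c["K"].round(1).tolist(),c["world_from_camera"].round(3).tolist(),sensors.sense()["joints"])
E
```

```text
time_s: 0.9
tcp_pos: [0.427, 0.2889, 0.2224]
ee_rot: [[0.961, -0.277, -0.0], [-0.277, -0.961, -0.0], [-0.0, 0.0, -1.0]]
wrist_force: [1.2, 0.5, 0.8]
gripper_width: 0.998
gripper_force: 0.0
time_s: 1.4
tcp_pos: [0.4987, 0.1998, 0.2619]
ee_rot: [[0.96, -0.278, -0.001], [-0.278, -0.96, -0.0], [-0.001, 0.0, -1.0]]
wrist_force: [-0.1, -0.2, -0.1]
gripper_width: 0.997
gripper_force: 0.0
[[370.5, 0.0, 322.1], [0.0, 370.5, 235.8], [0.0, 0.0, 1.0]] [[-0.279, 0.931, 0.237, 0.563], [-0.96, -0.271, -0.067, 0.181], [0.002, -0.246, 0.969, 0.424], [0.0, 0.0, 0.0, 1.0]] [ 3.91852123e+01  1.19736706e+01 -8.12194383e+00 -3.99858557e-02
 -6.99920443e+01  3.47403113e+01]
```

View pics/w1.png

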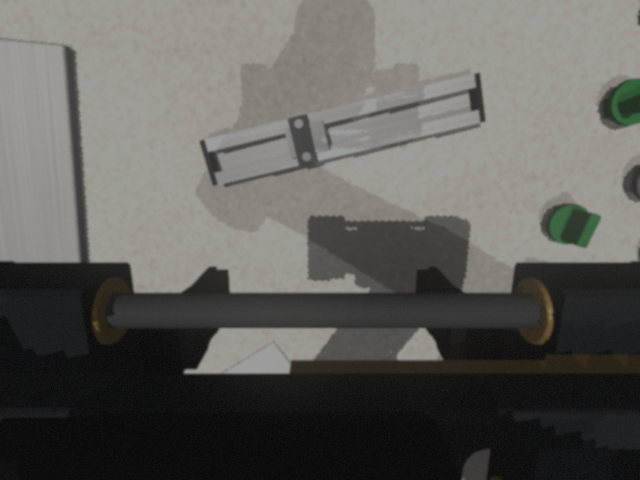

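The wrist view shows the whole rail, with caps at about (209,162) and (480,97). The stop plate is at (302,141), with a short light tongue at about (320,133) on the right, which is the -y side. The slot is free from there to (475,100).

```bash
python3 - <<'E'
from h import *
c=pickle.load(open("w1.pkl","rb")); P=cloud(c)
w=np.zeros((480,640),bool); w[60:195,195:495]=1
tbl=P[40:60,250:600][...,2]; print("table z",np.nanmedian(tbl))
m=(w&(P[...,2]>.02)&(P[...,2]<.05)).astype(np.uint8)
n,lab,st,_=cv2.connectedComponentsWithStats(m); k=1+np.argmax(st[1:,4]); m=lab==k
q=P[m]; print(st[k],"z",np.percentile(q[:,2],[5,50,95]))
ct=max(cv2.findContours(m.astype(np.uint8),0,1)[0],key=cv2.contourArea)[:,0]
X=np.array([ray(c,u,v,.028)[:2] for u,v in ct]).astype(np.float32)
r=cv2.minAreaRect(X); print(r); a=r[2] if r[1][0]>r[1][1] else r[2]+90
a=np.radians(a); d=np.array([np.cos(a),np.sin(a)]); d*=np.sign(d[1]); nx=np.array([d[1],-d[0]]); C=np.array(r[0])
print("yaw rail y",np.degrees(np.arctan2(d[1],d[0])))
# heights profile along rail y, centre strip and side strip
f=P[w]; y=(f[:,:2]-C)@d; x=(f[:,:2]-C)@nx
for lo in np.arange(-.15,.15,.006):
    s=(y>lo)&(y<=lo+.006); 
    def med(t): return np.round(np.nanmedian(f[s&t,2])*1e3,1) if (s&t).any() else None
    print(round(lo*1e3),"centre",med(abs(x)<.007),"lip",med((abs(x)>.013)&(abs(x)<.022)),end=" | ")
print()
# slot centre: low points in y -.12..0
s=(y>-.13)&(y<-.0)
for xx in np.arange(-.026,.026,.002):
    t=s&(x>xx)&(x<=xx+.002); print(round(xx*1e3),np.round(np.nanmedian(f[t,2])*1e3,1),end=" | ")
E
```

```text
table z 0.00041073360009860616
[ 200   72  286  113 8731] z [0.02691603 0.02856605 0.03556754]
((0.5683439373970032, 0.1581348478794098), (0.29148566722869873, 0.04858868941664696), 86.92796325683594)
yaw rail y 86.92796325683594
-150 centre 28.0 lip 28.3 | -144 centre 22.3 lip 28.6 | -138 centre 8.7 lip 28.7 | -132 centre 8.3 lip 28.4 | -126 centre 8.6 lip 28.6 | -120 centre 8.3 lip 28.4 | -114 centre 8.7 lip 28.5 | -108 centre 8.7 lip 28.6 | -102 centre 8.5 lip 28.5 | -96 centre 8.5 lip 28.6 | -90 centre 8.4 lip 28.6 | -84 centre 8.5 lip 28.4 | -78 centre 8.5 lip 28.4 | -72 centre 8.3 lip 28.5 | -66 centre 8.4 lip 28.4 | -60 centre 8.3 lip 28.4 | -54 centre 8.5 lip 28.6 | -48 centre 8.5 lip 28.4 | -42 centre 8.5 lip 28.3 | -36 centre 8.3 lip 28.3 | -30 centre 8.4 lip 28.5 | -24 centre 8.5 lip 28.3 | -18 centre 8.4 lip 28.4 | -12 centre 8.3 lip 28.3 | -6 centre 8.5 lip 28.3 | 0 centre 8.2 lip 28.4 | 6 centre 8.3 lip 28.2 | 12 centre 8.6 lip 28.3 | 18 centre 34.3 lip 28.8 | 24 centre 34.5 lip 28.8 | 30 centre 35.3 lip 35.3 | 36 centre 35.4 lip 36.5 | 42 centre 35.2 lip 35.7 | 48 centre 34.7 lip 34.0 | 54 centre 34.2 lip 28.6 | 60 centre 8.4 lip 28.2 | 66 centre 8.2 lip 28.4 | 72 centre 8.2 lip 28.3 | 78 centre 8.2 lip 28.4 | 84 centre 8.2 lip 28.4 | 90 centre 8.2 lip 28.1 | 96 centre 8.3 lip 28.0 | 102 centre 8.2 lip 28.3 | 108 centre 8.2 lip 28.0 | 114 centre 8.2 lip 28.2 | 120 centre 8.0 lip 28.3 | 126 centre 8.2 lip 28.2 | 132 centre 8.1 lip 28.3 | 138 centre 22.6 lip 28.1 | 144 centre 27.7 lip 27.8 | 
-26 0.8 | -24 28.5 | -22 28.5 | -20 28.6 | -18 28.4 | -16 28.4 | -14 28.5 | -12 9.3 | -10 8.4 | -8 8.4 | -6 8.6 | -4 8.4 | -2 8.5 | 0 8.5 | 2 8.4 | 4 8.4 | 6 8.4 | 8 8.4 | 10 24.6 | 12 28.5 | 14 28.4 | 16 28.4 | 18 28.4 | 20 28.6 | 22 28.3 | 24 1.3 |
```

```bash
python3 -m handwheel '{"finger_gap": [0.5,0.5,0.5,0.5,0.5,0.5,0.5,0.5],"x": [-0.96,-0.96,-0.96,-0.96,-0.96,-0.96,-0.96,-0.96],"y": [14.36,14.36,14.36,14.36,14.36,14.36,14.36,14.36],"z": [3.2,3.2,3.2,3.2,3.2,3.2,3.2,3.2],"ax": [0,0,0,0,0,0,0,0],"ay": [0,0,0,0,0,0,0,0],"az": [0,0,0,0,0,0,0,0]}'
python3 -m handwheel '{"finger_gap": [0.4,0.4],"x": [0,0],"y": [0,0],"z": [0,0],"ax": [0,0],"ay": [0,0],"az": [0,0]}'
python3 - <<'E'
from h import *
from station import eyes,sensors
c=eyes.capture("wrist"); pickle.dump(c,open("w2.pkl","wb")); cv2.imwrite("pics/w2.png",c["pixels"][:,:,::-1])
s=sensors.sense(); print(s["tcp_pos"],s["joints"],s["gripper_width"])
P=cloud(c); hsv=cv2.cvtColor(c["pixels"],cv2.COLOR_RGB2HSV)
m=((P[...,2]>.044)&(P[...,2]<.06)).astype(np.uint8)
n,lab,st,ce=cv2.connectedComponentsWithStats(m)
for k in range(1,n):
    if st[k,4]>80:
        ct=max(cv2.findContours((lab==k).astype(np.uint8),0,1)[0],key=cv2.contourArea)[:,0]
        X=np.array([ray(c,u,v,.054)[:2] for u,v in ct]).astype(np.float32)
        q=P[lab==k]; t=q[q[:,2]>.051]
        print(st[k],np.median(hsv[lab==k],0),q[:,2].max(),"ray",cv2.minAreaRect(X),"depth",cv2.minAreaRect(t[:,:2].astype(np.float32)) if len(t)>3 else None)
E
```

```text
time_s: 2.25
tcp_pos: [0.3735, -0.1393, 0.181]
ee_rot: [[0.961, -0.278, -0.004], [-0.278, -0.961, 0.0], [-0.004, 0.001, -1.0]]
wrist_force: [-0.7, 0.3, -0.3]
gripper_width: 0.505
gripper_force: 0.0
time_s: 2.45
tcp_pos: [0.3765, -0.1375, 0.1824]
ee_rot: [[0.961, -0.276, -0.0], [-0.276, -0.961, 0.0], [-0.0, 0.0, -1.0]]
wrist_force: [-0.7, -0.2, 0.2]
gripper_width: 0.427
gripper_force: 0.0
[ 0.37696621 -0.13717835  0.18260976] [ 3.47695373e+00  1.86076317e+00 -3.21812600e+01 -2.76870855e-03
 -5.59393741e+01  7.05378604e+01] 0.4156012568962244
[ 454    0   63   44 2169] [  1. 168. 165.] 0.05789023927440762 ray ((0.4882981777191162, -0.28926780819892883), (0.04301935061812401, 0.02736515924334526), 73.95364379882812) depth ((0.4890410304069519, -0.291177898645401), (0.03981347009539604, 0.025407753884792328), 74.3043212890625)
[ 244   34   51   37 1020] [ 63.  88. 125.] 0.05661731093906375 ray ((0.5112799406051636, -0.13682681322097778), (0.013913372531533241, 0.03571608290076256), 5.00299072265625) depth ((0.5127005577087402, -0.13662701845169067), (0.012370387092232704, 0.0359302870929
[... 191 characters left out ...]
3017578) depth ((0.4228779673576355, -0.1552865207195282), (0.011970438063144684, 0.0355055071413517), 71.3130111694336)
[208 200  26  47 740] [ 63.  93. 111.] 0.056442196060141225 ray ((0.40254834294319153, -0.06029454991221428), (0.01349722407758236, 0.03780032694339752), 57.434471130371094) depth ((0.4018535614013672, -0.05861881375312805), (0.012306558899581432, 0.03605096787214279), 57.489322662353516)
[349 244  39  41 635] [113. 110.  82.] 0.056547285551181936 ray ((0.3364443778991699, -0.1651918888092041), (0.014628344215452671, 0.036079175770282745), 28.956270217895508) depth ((0.3346307873725891, -0.16567832231521606), (0.012341444380581379, 0.03574025630950928), 29.477706909179688)
```

View pics/w2.png

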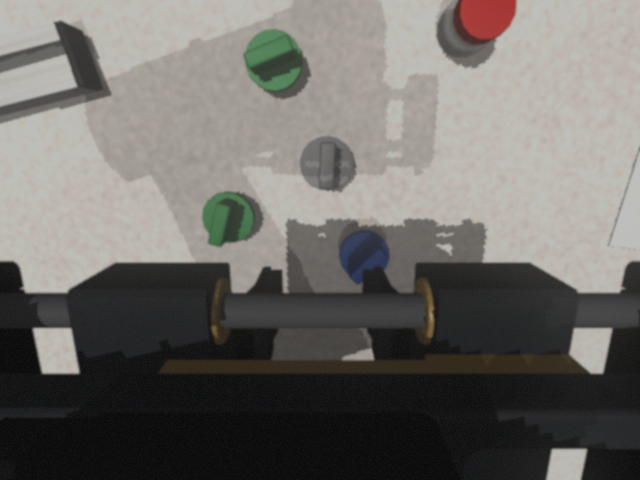

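The wrist view shows the grey nut at (327,163), bar vertical, with nothing within 80 mm. Its bar top measures 12 x 35.5 mm, as given. I'll go down over it.

To row units: 0.0047 m is 0.188, 0.1545 m is 6.18, 2.6 degrees is 1.3.

```bash
python3 -m handwheel '{"finger_gap": [0.4,0.4,0.4,0.4,0.4,0.4,0.4,0.4],"x": [1.96,1.96,1.96,1.96,1.96,1.96,1.96,1.96],"y": [0.188,0.188,0.188,0.188,0.188,0.188,0.188,0.188],"z": [2,4,5.2,5.6,6,6.18,6.18,6.18],"ax": [0,0,0,0,0,0,0,0],"ay": [0,0,0,0,0,0,0,0],"az": [1.3,1.3,1.3,1.3,1.3,1.3,1.3,1.3]}'

```

```text
time_s: 3.3
tcp_pos: [0.4235, -0.1561, 0.0296]
ee_rot: [[0.947, -0.32, 0.004], [-0.32, -0.947, -0.0], [0.003, -0.001, -1.0]]
wrist_force: [-0.1, 0.7, -0.0]
gripper_width: 0.4
gripper_force: 0.0
```

```bash
python3 -m handwheel '{"finger_gap": [0,0,0,0,0,0],"x": [0,0,0,0,0,0],"y": [0,0,0,0,0,0],"z": [0,0,0,0,0,0],"ax": [0,0,0,0,0,0],"ay": [0,0,0,0,0,0],"az": [0,0,0,0,0,0]}'

```

```text
time_s: 3.9
tcp_pos: [0.4225, -0.1563, 0.0283]
ee_rot: [[0.947, -0.32, 0.0], [-0.32, -0.947, -0.0], [0.0, 0.0, -1.0]]
wrist_force: [-1.0, 0.9, 3.4]
gripper_width: 0.133
gripper_force: 30.0
```

To row units: -0.09 m is -3.6, 0.0489 m is 1.956, 8 degrees is 4.

```bash
python3 -m handwheel '{"finger_gap": [0,0,0,0,0,0,0,0],"x": [0,0,0.4,0.8,1,1.32,1.6,1.956],"y": [0,0,-2,-4,-5.8,-7.6,-9.4,-11.2],"z": [-1.8,-3.6,-3.6,-3.6,-3.6,-3.6,-3.6,-3.6],"ax": [0,0,0,0,0,0,0,0],"ay": [0,0,0,0,0,0,0,0],"az": [0,0,4,8,12,16,20,24]}'
python3 -m handwheel '{"finger_gap": [0,0,0,0,0,0],"x": [0,0,0,0,0,0],"y": [0,0,0,0,0,0],"z": [0,0,0,0,0,0],"ax": [0,0,0,0,0,0],"ay": [0,0,0,0,0,0],"az": [4,8,12,13.2,13.2,13.2]}'
python3 - <<'E'
from h import *
from station import eyes,sensors
s=sensors.sense(); print(s["tcp_pos"],s["ee_rot"],s["joints"],s["wrist_force"],s["gripper_width"])
E
```

```text
time_s: 4.7
tcp_pos: [0.5584, 0.0953, 0.1174]
ee_rot: [[0.391, -0.92, -0.001], [-0.921, -0.391, -0.0], [-0.0, 0.001, -1.0]]
wrist_force: [0.7, 0.4, -1.7]
gripper_width: 0.135
gripper_force: 30.0
time_s: 5.3
tcp_pos: [0.558, 0.0932, 0.1175]
ee_rot: [[-0.053, -0.999, -0.001], [-0.999, 0.053, -0.0], [0.0, 0.001, -1.0]]
wrist_force: [0.6, 0.1, -0.7]
gripper_width: 0.135
gripper_force: 30.0
[0.55798544 0.09316775 0.11753294] [[-5.30835804e-02 -9.98589508e-01 -1.06253770e-03]
 [-9.98590004e-01  5.30839409e-02 -3.13998577e-04]
 [ 3.69959373e-04  1.04437136e-03 -9.99999386e-01]] [ 2.58815413e+01  2.19635259e+01 -1.61729626e+01 -1.31959777e-02
 -5.19261381e+01 -2.89163046e+01] [ 0.56569012  0.09788474 -0.70130325] 0.13534732371511055
```

```bash
python3 -m handwheel '{"finger_gap": [0,0,0,0],"x": [-0.8,-0.8,-0.8,-0.8],"y": [-0.244,-0.244,-0.244,-0.244],"z": [0.8,1.4,1.4,1.4],"ax": [0,0,0,0],"ay": [0,0,0,0],"az": [0,0,0,0]}'
python3 - <<'E'
from h import *
from station import eyes,sensors
s=sensors.sense(); print(s["tcp_pos"])
c=eyes.capture("wrist"); pickle.dump(c,open("w3.pkl","wb")); cv2.imwrite("pics/w3.png",c["pixels"][:,:,::-1])
P=cloud(c); C=np.array([.5683,.1581]); a=np.radians(86.93); d=np.array([np.cos(a),np.sin(a)]); nx=np.array([d[1],-d[0]])
f=P.reshape(-1,3); f=f[np.isfinite(f[:,0])&(f[:,2]<.034)]; y=(f[:,:2]-C)@d; x=(f[:,:2]-C)@nx
for lo in np.arange(-.14,-.0,.01):
    s=(y>lo)&(y<=lo+.01)&(abs(x)<.03)
    if s.sum()<50: continue
    t=s&(f[:,2]>.022); xs=x[t]
    ou=np.percentile(xs,[.5,99.5]); inn=(xs[xs<0].max(),xs[xs>0].min())
    print(round(lo,3),"outer",ou.round(4),ou.mean().round(4),"inner",np.round(inn,4),np.mean(inn).round(4), np.median(f[t,2]).round(4))
E
```

```text
time_s: 5.7
tcp_pos: [0.5654, 0.1127, 0.083]
ee_rot: [[-0.053, -0.999, -0.001], [-0.999, 0.053, -0.001], [0.001, 0.001, -1.0]]
wrist_force: [0.5, 0.9, -0.6]
gripper_width: 0.135
gripper_force: 30.0
[0.56541934 0.11273813 0.08298868]
-0.14 outer [-0.0244  0.0232] -0.0006 inner [-0.0002  0.0004] 0.0001 0.0283
-0.13 outer [-0.0243  0.0234] -0.0005 inner [-0.0114  0.0104] -0.0005 0.0284
-0.12 outer [-0.0242  0.0232] -0.0005 inner [-0.0114  0.0105] -0.0005 0.0284
-0.11 outer [-0.0243  0.0234] -0.0005 inner [-0.0115  0.0107] -0.0004 0.0284
-0.1 outer [-0.0243  0.0232] -0.0005 inner [-0.0114  0.0105] -0.0005 0.0284
-0.09 outer [-0.0243  0.0234] -0.0004 inner [-0.0114  0.0105] -0.0005 0.0283
-0.08 outer [-0.0243  0.0234] -0.0004 inner [-0.0113  0.0105] -0.0004 0.0283
-0.07 outer [-0.0242  0.0233] -0.0004 inner [-0.0114  0.0106] -0.0004 0.0284
-0.06 outer [-0.0244  0.0236] -0.0004 inner [-0.0115  0.0107] -0.0004 0.0283
-0.05 outer [-0.0241  0.0232] -0.0004 inner [-0.0208  0.0195] -0.0007 0.028Traceback (most recent call last):
  File "<stdin>", line 11, in <module>
    return _quantile_unchecked(
        a, q, axis, out, overwrite_input, method, keepdims, weights)
    return _ureduce(a,
                    func=_quantile_ureduce_func,
    ...<5 lines>...
                    overwrite_input=overwrite_input,
                    method=method)
    r = func(a, **kwargs)
    result = _quantile(arr,
                       quantiles=q,
    ...<2 lines>...
                       out=out,
                       weights=wgt)
    slices_having_nans = np.isnan(arr[-1, ...])
                                  ~~~^^^^^^^^^
IndexError: index -1 is out of bounds for axis 0 with size 0
```

View pics/w3.png

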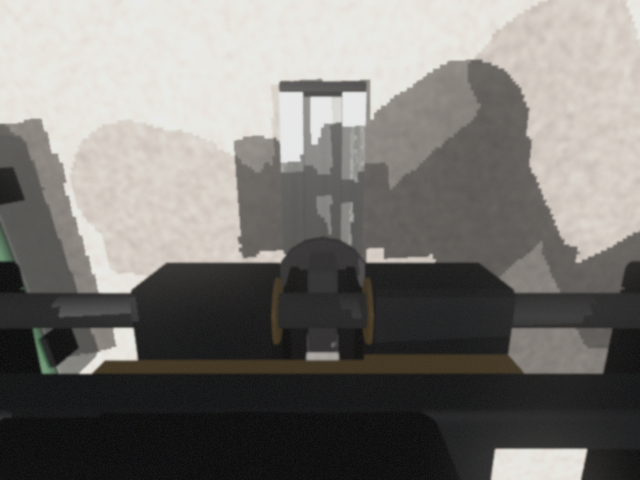

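The wrist view shows the held nut, with its flange at (322,262), lined up with the slot centred at about u=323. Lowering gently.

```bash
python3 -m handwheel '{"finger_gap": [0,0,0,0,0,0,0],"x": [0,0,0,0,0,0,0],"y": [0,0,0,0,0,0,0],"z": [0.4,0.8,1,1.12,1.2,1.28,1.28],"ax": [0,0,0,0,0,0,0],"ay": [0,0,0,0,0,0,0],"az": [0,0,0,0,0,0,0]}'

```

```text
time_s: 6.45
tcp_pos: [0.5655, 0.113, 0.0509]
ee_rot: [[-0.054, -0.999, -0.0], [-0.999, 0.054, -0.0], [0.0, 0.0, -1.0]]
wrist_force: [-1.0, -0.2, -1.7]
gripper_width: 0.134
gripper_force: 30.0
```

Foot is in the mouth (5 mm deep) with no contact force. Continuing.

```bash
python3 -m handwheel '{"finger_gap": [0,0,0,0,0,0],"x": [0,0,0,0,0,0],"y": [0,0,0,0,0,0],"z": [0.12,0.2,0.28,0.34,0.38,0.38],"ax": [0,0,0,0,0,0],"ay": [0,0,0,0,0,0],"az": [0,0,0,0,0,0]}'

```

```text
time_s: 7.05
tcp_pos: [0.5654, 0.1129, 0.0414]
ee_rot: [[-0.054, -0.999, -0.0], [-0.999, 0.054, -0.0], [0.0, 0.0, -1.0]]
wrist_force: [-0.4, 0.1, -1.0]
gripper_width: 0.132
gripper_force: 30.0
```

To row units: 0.0012 m is 0.048, 0.0006 m is 0.024.

```bash
python3 -m handwheel '{"finger_gap": [0,0,0],"x": [0,0,0],"y": [0,0,0],"z": [0.024,0.048,0.048],"ax": [0,0,0],"ay": [0,0,0],"az": [0,0,0]}'; python3 -m handwheel '{"finger_gap": [0,0],"x": [0,0],"y": [0,0],"z": [0.02,0.02],"ax": [0,0],"ay": [0,0],"az": [0,0]}';
```

```text
time_s: 7.35
tcp_pos: [0.5656, 0.113, 0.0404]
ee_rot: [[-0.054, -0.999, 0.0], [-0.999, 0.054, 0.0], [-0.0, -0.0, -1.0]]
wrist_force: [0.3, -0.1, -1.5]
gripper_width: 0.136
gripper_force: 30.0
time_s: 7.55
tcp_pos: [0.5656, 0.113, 0.0403]
ee_rot: [[-0.054, -0.999, 0.0], [-0.999, 0.054, 0.0], [-0.0, -0.0, -1.0]]
wrist_force: [-1.3, 0.2, 3.0]
gripper_width: 0.138
gripper_force: 30.0
```

Flange is down: the vertical force rose by about 4 N at z = 0.0403, the expected seated height. Now the slide.

To row units: -0.03 m is -1.2, -0.028 m is -1.12.

```bash
python3 -m handwheel '{"finger_gap": [0,0,0,0,0,0],"x": [-0.24,-0.56,-0.88,-1.12,-1.2,-1.2],"y": [0,0,0,0,0,0],"z": [0,0,0,0,0,0],"ax": [0,0,0,0,0,0],"ay": [0,0,0,0,0,0],"az": [0,0,0,0,0,0]}'; python3 -m handwheel '{"finger_gap": [0,0,0,0,0],"x": [-0.04,-0.08,-0.12,-0.16,-0.16],"y": [0,0,0,0,0],"z": [0,0,0,0,0],"ax": [0,0,0,0,0],"ay": [0,0,0,0,0],"az": [0,0,0,0,0]}'
```

```text
time_s: 8.15
tcp_pos: [0.5675, 0.1437, 0.0403]
ee_rot: [[-0.053, -0.999, 0.001], [-0.999, 0.053, 0.0], [-0.0, -0.001, -1.0]]
wrist_force: [-1.1, -1.9, 6.6]
gripper_width: 0.135
gripper_force: 30.0
time_s: 8.65
tcp_pos: [0.5676, 0.147, 0.0403]
ee_rot: [[-0.053, -0.999, 0.0], [-0.999, 0.053, -0.0], [0.0, -0.0, -1.0]]
wrist_force: [-1.0, -3.6, 5.3]
gripper_width: 0.131
gripper_force: 30.0
```

```bash
for i in 1; do python3 -m handwheel '{"finger_gap": [0,0,0],"x": [-0.04,-0.08,-0.08],"y": [0,0,0],"z": [-0.008,-0.008,-0.008],"ax": [0,0,0],"ay": [0,0,0],"az": [0,0,0]}'; done | grep -E "tcp_pos|force:"; python3 -m handwheel '{"finger_gap": [0,0],"x": [-0.04,-0.04],"y": [0,0],"z": [0,0],"ax": [0,0],"ay": [0,0],"az": [0,0]}' | grep -E "tcp_pos|force:"
```

```text
tcp_pos: [0.5676, 0.1491, 0.0403]
wrist_force: [-0.3, -2.3, 5.9]
gripper_force: 30.0
tcp_pos: [0.5676, 0.1501, 0.0403]
wrist_force: [-0.7, -3.5, 5.4]
gripper_force: 30.0
```

To row units: -0.001 m is -0.04.

```bash
python3 -m handwheel '{"finger_gap": [0,0],"x": [-0.04,-0.04],"y": [0,0],"z": [0,0],"ax": [0,0],"ay": [0,0],"az": [0,0]}' | grep -E "tcp_pos|force:"
```

```text
tcp_pos: [0.5677, 0.151, 0.0403]
wrist_force: [-0.4, -3.9, 5.9]
gripper_force: 30.0
```

To row units: -0.001 m is -0.04, -0.0003 m is -0.012.

```bash
python3 -m handwheel '{"finger_gap": [0,0],"x": [-0.04,-0.04],"y": [0,0],"z": [-0.012,-0.012],"ax": [0,0],"ay": [0,0],"az": [0,0]}' | grep -E "tcp_pos|force:"; python3 -m handwheel '{"finger_gap": [0,0],"x": [-0.028,-0.028],"y": [0,0],"z": [0,0],"ax": [0,0],"ay": [0,0],"az": [0,0]}' | grep -E "tcp_pos|force:"
```

```text
tcp_pos: [0.5677, 0.1524, 0.0403]
wrist_force: [-0.1, -1.8, 4.2]
gripper_force: 30.0
tcp_pos: [0.5677, 0.1527, 0.0403]
wrist_force: [-0.0, -2.3, 3.5]
gripper_force: 30.0
```

To row units: -0.0007 m is -0.028.

```bash
python3 -m handwheel '{"finger_gap": [0,0],"x": [-0.028,-0.028],"y": [0,0],"z": [0,0],"ax": [0,0],"ay": [0,0],"az": [0,0]}' | grep -E "tcp_pos|force:"
```

```text
tcp_pos: [0.5677, 0.1528, 0.0403]
wrist_force: [1.3, -5.6, 3.9]
gripper_force: 30.0
```

```bash
python3 -m handwheel '{"finger_gap": [0,0],"x": [-0.012,-0.012],"y": [0,0],"z": [0,0],"ax": [0,0],"ay": [0,0],"az": [0,0]}' | grep -E "tcp_pos|force:"; python3 - <<'E'
from station import sensors
s=sensors.sense(); print(s["wrist_force"],s["moment"],s["joints"])
E
```

```text
tcp_pos: [0.5676, 0.1528, 0.0403]
wrist_force: [0.8, -5.5, 3.9]
gripper_force: 30.0
[ 0.80164058 -5.51117221  3.94040294] [-1.6601839  -0.41737444  0.03087157] [ 30.86047522  29.27761827 -17.3625936    0.05863295 -43.42442725
 -33.99802178]
```

Contact with the tongue is at y = 0.1528, or 5 mm short of the rail's middle. That fits the tongue seen in the depth image. The push is about 5.5 N, so I'll twist in small increments and keep that push.

To row units: -0.0001 m is -0.004, 15 degrees is 7.5.

```bash
python3 -m handwheel '{"finger_gap": [0,0,0,0],"x": [-0.004,-0.004,-0.004,-0.004],"y": [0,0,0,0],"z": [0,0,0,0],"ax": [0,0,0,0],"ay": [0,0,0,0],"az": [2.5,5,7.5,7.5]}'; python3 - <<'E'
from station import sensors
s=sensors.sense(); print(s["wrist_force"],s["moment"])
E
```

```text
time_s: 10.55
tcp_pos: [0.566, 0.1529, 0.0404]
ee_rot: [[-0.312, -0.95, -0.004], [-0.95, 0.312, -0.002], [0.003, 0.003, -1.0]]
wrist_force: [-3.1, -4.7, 6.9]
gripper_width: 0.136
gripper_force: 30.0
[-3.09091142 -4.71089198  6.87401647] [-1.22853842  0.85117025 -0.00493651]
```

```bash
python3 -m handwheel '{"finger_gap": [0,0,0],"x": [0,0,0],"y": [0,0,0],"z": [0,0,0],"ax": [0,0,0],"ay": [0,0,0],"az": [0,0,0]}'; python3 - <<'E'
from station import sensors
s=sensors.sense(); print(s["wrist_force"],s["moment"])
E
```

```text
time_s: 10.85
tcp_pos: [0.566, 0.1528, 0.0403]
ee_rot: [[-0.311, -0.95, -0.004], [-0.95, 0.311, -0.002], [0.003, 0.003, -1.0]]
wrist_force: [-3.7, -5.3, 7.9]
gripper_width: 0.135
gripper_force: 30.0
[-3.74335332 -5.32719177  7.88988928] [-1.11208954  0.89012481 -0.06027912]
```

```bash
python3 -m handwheel '{"finger_gap": [0,0],"x": [-0.02,-0.02],"y": [-0.06,-0.06],"z": [-0.016,-0.016],"ax": [0,0],"ay": [0,0],"az": [0,0]}'|grep -E "tcp_pos|wrist"; python3 -m handwheel '{"finger_gap": [0,0,0,0],"x": [0,0,0,0],"y": [0,0,0,0],"z": [0,0,0,0],"ax": [0,0,0,0],"ay": [0,0,0,0],"az": [2.5,5,5,5]}'; python3 - <<'E'
from station import sensors
s=sensors.sense(); print(s["wrist_force"],s["moment"])
E
```

```text
tcp_pos: [0.5663, 0.1528, 0.0404]
wrist_force: [-6.6, -2.8, 8.3]
time_s: 11.45
tcp_pos: [0.5666, 0.1528, 0.0404]
ee_rot: [[-0.471, -0.882, -0.006], [-0.882, 0.471, -0.002], [0.005, 0.004, -1.0]]
wrist_force: [-5.6, -3.2, 7.0]
gripper_width: 0.136
gripper_force: 30.0
[-5.60416102 -3.22841002  6.96151903] [-0.87390053  1.50635427 -0.02949003]
```

To row units: -0.0008 m is -0.032, -0.0006 m is -0.024.

```bash
python3 -m handwheel '{"finger_gap": [0,0],"x": [-0.032,-0.032],"y": [-0.008,-0.008],"z": [-0.024,-0.024],"ax": [0,0],"ay": [0,0],"az": [0,0]}'|grep -E "tcp_pos|wrist"; python3 -m handwheel '{"finger_gap": [0,0,0],"x": [0,0,0],"y": [0,0,0],"z": [0,0,0],"ax": [0,0,0],"ay": [0,0,0],"az": [2.5,5,5]}'; python3 - <<'E'
from station import sensors
s=sensors.sense(); print(s["wrist_force"],s["moment"])
E
```

```text
tcp_pos: [0.5666, 0.1529, 0.0404]
wrist_force: [-5.6, -3.8, 5.7]
time_s: 11.95
tcp_pos: [0.5665, 0.1529, 0.0404]
ee_rot: [[-0.619, -0.786, -0.007], [-0.786, 0.619, -0.003], [0.007, 0.004, -1.0]]
wrist_force: [-5.3, -3.7, 5.3]
gripper_width: 0.138
gripper_force: 30.0
[-5.30538939 -3.66633139  5.27116838] [-1.14754848  1.31161449  0.02715707]
```

```bash
python3 -m handwheel '{"finger_gap": [0,0],"x": [-0.048,-0.048],"y": [-0.036,-0.036],"z": [-0.02,-0.02],"ax": [0,0],"ay": [0,0],"az": [0,0]}'|grep -E "tcp_pos|wrist"; python3 -m handwheel '{"finger_gap": [0,0,0],"x": [0,0,0],"y": [0,0,0],"z": [0,0,0],"ax": [0,0,0],"ay": [0,0,0],"az": [2.5,5,5]}'; python3 - <<'E'
from station import sensors
s=sensors.sense(); print(s["wrist_force"],s["moment"])
E
```

```text
tcp_pos: [0.5671, 0.1529, 0.0405]
wrist_force: [-6.7, -4.3, 5.7]
time_s: 12.45
tcp_pos: [0.5673, 0.1529, 0.0405]
ee_rot: [[-0.746, -0.666, -0.009], [-0.666, 0.746, -0.004], [0.009, 0.003, -1.0]]
wrist_force: [-5.6, -4.5, 4.8]
gripper_width: 0.134
gripper_force: 30.0
[-5.58660107 -4.47070014  4.76219935] [-1.28514185  1.49692016  0.05901989]
```

Careful with the scale: shifts go in units of 25 mm and turns go in units of 2 degrees. That gives: -0.0003 m is -0.012, 0.0003 m is 0.012, -0.54 degrees is -0.27.

```bash
python3 -m handwheel '{"finger_gap": [0,0],"x": [-0.012,-0.012],"y": [0.012,0.012],"z": [-0.008,-0.008],"ax": [0.085,0.085],"ay": [-0.27,-0.27],"az": [0,0]}'|grep -E "tcp_pos|wrist"; python3 -m handwheel '{"finger_gap": [0,0,0,0],"x": [0,0,0,0],"y": [0,0,0,0],"z": [0,0,0,0],"ax": [0,0,0,0],"ay": [0,0,0,0],"az": [2.5,5,7.5,7.5]}'; python3 - <<'E'
from station import sensors
s=sensors.sense(); print(s["wrist_force"],s["moment"])
E
```

```text
tcp_pos: [0.5673, 0.1529, 0.0403]
wrist_force: [-3.9, -4.5, 3.4]
time_s: 13.05
tcp_pos: [0.5674, 0.153, 0.0403]
ee_rot: [[-0.893, -0.45, -0.0], [-0.45, 0.893, -0.0], [0.0, -0.0, -1.0]]
wrist_force: [-4.0, -5.4, 3.3]
gripper_width: 0.135
gripper_force: 30.0
[-4.02907214 -5.38542095  3.31331689] [-1.56700023  1.06334058  0.04201173]
```

Tilt is gone, the push is about 5.4 N, and 60° of the twist is done.

To row units: 15 degrees is 7.5.

```bash
python3 -m handwheel '{"finger_gap": [0,0,0,0],"x": [0,0,0,0],"y": [0,0,0,0],"z": [0,0,0,0],"ax": [0,0,0,0],"ay": [0,0,0,0],"az": [2.5,5,7.5,7.5]}'; python3 - <<'E'
from station import sensors
s=sensors.sense(); print(s["wrist_force"],s["moment"])
E
```

```text
time_s: 13.45
tcp_pos: [0.5676, 0.1531, 0.0403]
ee_rot: [[-0.979, -0.204, 0.0], [-0.204, 0.979, 0.0], [-0.0, -0.0, -1.0]]
wrist_force: [-4.0, -4.1, 2.0]
gripper_width: 0.135
gripper_force: 30.0
[-3.97458702 -4.12809387  1.96983884] [-1.63759462  0.9914558   0.05224528]
```

To row units: 0.0004 m is 0.016, -0.0001 m is -0.004, 4 degrees is 2.

```bash
python3 -m handwheel '{"finger_gap": [0,0,0,0],"x": [-0.004,-0.004,-0.004,-0.004],"y": [0.016,0.016,0.016,0.016],"z": [0,0,0,0],"ax": [0,0,0,0],"ay": [0,0,0,0],"az": [2,4,5.5,5.5]}'; python3 - <<'E'
from station import sensors
s=sensors.sense(); print(s["wrist_force"],s["moment"])
E
```

```text
time_s: 13.85
tcp_pos: [0.5671, 0.1531, 0.0403]
ee_rot: [[-1.0, -0.014, -0.001], [-0.014, 1.0, -0.001], [0.001, -0.001, -1.0]]
wrist_force: [-5.8, -5.7, 3.2]
gripper_width: 0.137
gripper_force: 30.0
[-5.75891852 -5.66695323  3.20028674] [-1.73743262  1.3420759   0.0569586 ]
```

To row units: 3.9 degrees is 1.95.

```bash
python3 -m handwheel '{"finger_gap": [0,0,0,0],"x": [0,0,0,0],"y": [0,0,0,0],"z": [0,0,0,0],"ax": [0,0,0,0],"ay": [0,0,0,0],"az": [1,1.95,1.95,1.95]}'; python3 - <<'E'
from station import sensors
s=sensors.sense(); print(s["wrist_force"],s["moment"])
E
```

```text
time_s: 14.25
tcp_pos: [0.5671, 0.1532, 0.0403]
ee_rot: [[-0.999, 0.053, -0.001], [0.053, 0.999, -0.001], [0.001, -0.001, -1.0]]
wrist_force: [-5.0, -5.3, 4.3]
gripper_width: 0.14
gripper_force: 30.0
[-4.97028462 -5.33777882  4.28734918] [-1.69867967  1.31236534  0.10779769]
```

Twist done: the yaw has turned 90.0° and the push is about 5.3 N. I'll relax the sideways load and let go.

```bash
python3 -m handwheel '{"finger_gap": [0,0],"x": [0.04,0.04],"y": [0,0],"z": [0,0],"ax": [0,0],"ay": [0,0],"az": [0,0]}'; python3 -m handwheel '{"finger_gap": [0.4,0.4,0.4,0.4,0.4],"x": [0,0,0,0,0],"y": [0,0,0,0,0],"z": [0,0,0,0,0],"ax": [0,0,0,0,0],"ay": [0,0,0,0,0],"az": [0,0,0,0,0]}'
```

```text
time_s: 14.45
tcp_pos: [0.5671, 0.1532, 0.0403]
ee_rot: [[-0.999, 0.053, 0.001], [0.053, 0.999, -0.0], [-0.001, -0.0, -1.0]]
wrist_force: [-3.3, -5.8, 1.4]
gripper_width: 0.134
gripper_force: 30.0
time_s: 14.95
tcp_pos: [0.5706, 0.1562, 0.0421]
ee_rot: [[-0.999, 0.052, 0.01], [0.052, 0.999, 0.005], [-0.009, 0.005, -1.0]]
wrist_force: [0.4, -0.6, 0.2]
gripper_width: 0.387
gripper_force: 0.0
```

```bash
python3 -m handwheel '{"finger_gap": [0.4,0.4,0.4,0.4,0.4,0.4,0.4],"x": [0,0,0,-1.6,-2.4,-2.4,-2.4],"y": [0,0,0,0,0,0,0],"z": [-0.8,-2.4,-4,-5.2,-5.2,-5.2,-5.2],"ax": [0,0,0,0,0,0,0],"ay": [0,0,0,0,0,0,0],"az": [0,0,0,0,0,0,0]}'|grep tcp
python3 - <<'E'
from h import *
from station import eyes,sensors
c=eyes.capture("wrist"); pickle.dump(c,open("w4.pkl","wb"))
P=cloud(c)
C=np.array([.5683,.1581]); a=np.radians(86.93); d=np.array([np.cos(a),np.sin(a)]); nx=np.array([d[1],-d[0]])
near=np.hypot(P[...,0]-.567,P[...,1]-.153)<.03
for nm,lo,hi in (("bar",.06,.075),("flange",.0335,.039)):
    m=near&(P[...,2]>lo)&(P[...,2]<hi); q=P[m]; r=cv2.minAreaRect(q[:,:2].astype(np.float32))
    print(nm,m.sum(),r,"rail xy",(np.array(r[0])-C)@nx,(np.array(r[0])-C)@d,"z",np.percentile(q[:,2],[2,50,98]))
m=near&(P[...,2]>.034)&(P[...,2]<.038); q=P[m]; A=np.c_[q[:,:2]-[.567,.153],np.ones(len(q))]; print("flange plane",np.linalg.lstsq(A,q[:,2],rcond=None)[0])
cv2.imwrite("pics/w4.png",c["pixels"][:,:,::-1])
E
```

```text
tcp_pos: [0.6285, 0.1519, 0.1717]
bar 868 ((0.5681147575378418, 0.15268293023109436), (0.01200022455304861, 0.03559507057070732), 89.53456115722656) rail xy 0.0001051398311161269 -0.0054192162963744685 z [0.06428928 0.06616124 0.06778759]
flange 2091 ((0.5692991018295288, 0.15619084239006042), (0.05245000123977661, 0.045059170573949814), 71.38148498535156) rail xy 0.0010999147610313569 -0.001852909809953859 z [0.03382345 0.03620091 0.037721  ]
flange plane [-0.00194404 -0.01941982  0.03619308]
```

View pics/w4.png

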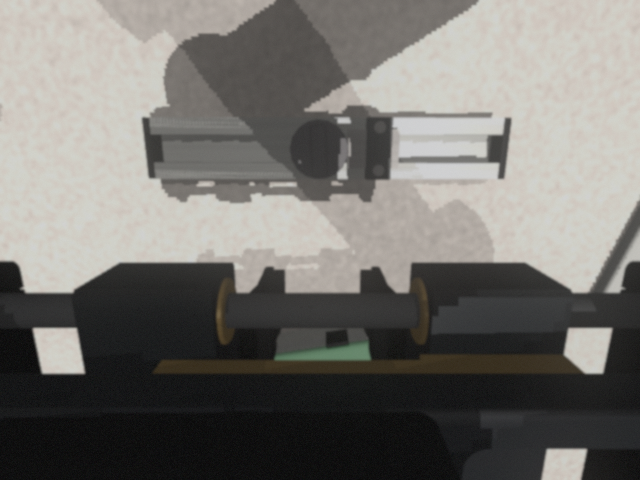

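The wrist view shows the nut at (318,150), down on the rail, with its right edge at (345,148) against the light tongue running to the stop plate at (378,149). The bar may be about 2° short of square, so I'll measure it more carefully.

```bash
python3 - <<'E'
from h import *
c=pickle.load(open("w4.pkl","rb")); P=cloud(c)
C=np.array([.5683,.1581]); a=np.radians(86.93); d=np.array([np.cos(a),np.sin(a)]); nx=np.array([d[1],-d[0]])
near=np.hypot(P[...,0]-.567,P[...,1]-.153)<.03
q=P[near&(P[...,2]>.0625)]; x=(q[:,:2]-C)@nx; y=(q[:,:2]-C)@d
# edge fits of bar top in rail frame
b=np.arange(-.0165,.017,.0015); lo=[];hi=[]
for e in b:
    t=abs(x-e)<.00075
    lo.append(np.percentile(y[t],4)); hi.append(np.percentile(y[t],96))
for e in (lo,hi): p=np.polyfit(b,e,1); print("edge angle deg",np.degrees(np.arctan(p[0])),"y0 mm",p[1]*1e3)
print("cov angle",np.degrees(cv2.PCACompute2(np.c_[x,y],mean=None)[1][0]@np.array([0,1])))
# rail yaw in this same view
m=(abs(P[...,2]-.028)<.003); r=P[m]; X=(r[:,:2]-C)@nx; Y=(r[:,:2]-C)@d; s=(abs(X)<.027)&(abs(Y)<.15); 
for sg in (1,-1):
    yy=np.arange(-.13,-.04,.006); o=[np.percentile(sg*X[s&(abs(Y-k)<.003)],98) for k in yy]; p=np.polyfit(yy,o,1); print("rail edge slope deg",sg*np.degrees(p[0]),p[1]*1e3)
f=P[near&(P[...,2]>.032)&(P[...,2]<.040)]; x=(f[:,:2]-C)@nx; y=(f[:,:2]-C)@d
k=(y<-.006)|(abs(x)>.017); e=[]
for ang in np.radians(np.arange(180,360,10)):
    u=np.array([np.cos(ang),np.sin(ang)]); v=np.array([-u[1],u[0]]); c0=np.array([.0001,-.0054])
    Q=np.c_[x,y]-c0; t=(abs(Q@v)<.002)&(Q@u>0)
    if t.sum()>5: e.append(c0+u*np.percentile(Q[t]@u,97))
e=np.array(e); A=np.c_[2*e,np.ones(len(e))]; s_=np.linalg.lstsq(A,(e**2).sum(1),rcond=None)[0]; print("flange circle",s_[:2]*1e3,np.sqrt(s_[2]+s_[:2]@s_[:2])*1e3)
for side,t in (("-y",y<-.010),("+x",(x>.008)&(y<0)),("-x",(x<-.008)&(y<0))): print(side,np.median(f[t,2])*1e3)
im=cv2.resize(c["pixels"][100:200,255:415],None,fx=5,fy=5,interpolation=cv2.INTER_CUBIC); cv2.imwrite("pics/c4.png",cv2.convertScaleAbs(im[:,:,::-1],alpha=1.8))
E
```

```text
edge angle deg 2.5130726588634746 y0 mm -10.804685265395905
edge angle deg 2.6118188612162068 y0 mm -0.04348572064638785
cov angle 0.9990399941918229
rail edge slope deg 0.7415967869039144 24.167302878670686
rail edge slope deg -0.05249561484726091 24.209792203667487
flange circle [ 0.17693148 -4.91629749] 22.535247268952425
-y 36.37034604181899
+x 36.240845339694076
-x 36.36458512479507
```

View pics/c4.png

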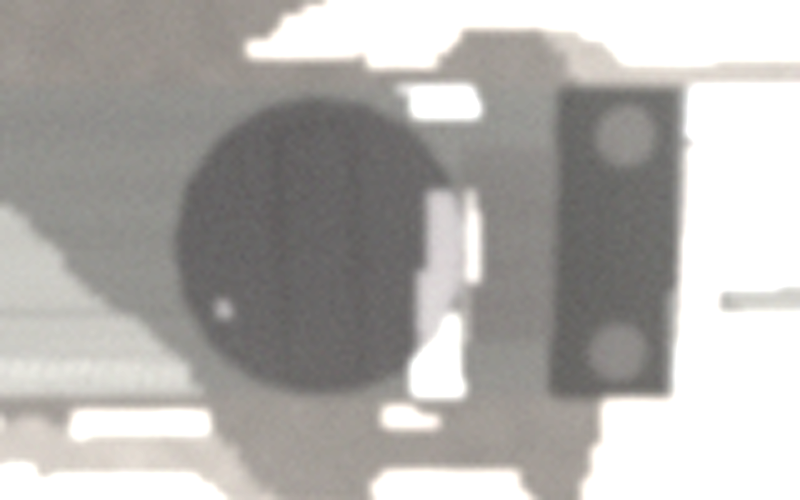

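```bash
python3 - <<'E'
from h import *
c=pickle.load(open("w4.pkl","rb")); P=cloud(c)
C=np.array([.5683,.1581]); a=np.radians(86.93); d=np.array([np.cos(a),np.sin(a)]); nx=np.array([d[1],-d[0]])
x=(P[...,:2]-C)@nx; y=(P[...,:2]-C)@d; g=c["pixels"].mean(-1)
for v in (140,144,147,150,153,156):
    print(v,[(round(x[v,u]*1e3,1),round(y[v,u]*1e3,1),round(P[v,u,2]*1e3,1),int(g[v,u])) for u in range(341,354)])
c=pickle.load(open("w1.pkl","rb")); P=cloud(c); x=(P[...,:2]-C)@nx; y=(P[...,:2]-C)@d
for xs in (-.008,0,.008):
    m=(abs(x-xs)<.003)&(abs(P[...,2]-.0342)<.003)&(y>.005)&(y<.04); print("tongue end before, x",xs,np.sort(y[m])[:4]*1e3)
E
```

```text
140 [(np.float64(-6.7), np.float64(11.7), np.float64(36.1), 109), (np.float64(-6.7), np.float64(12.5), np.float64(36.3), 114), (np.float64(-6.7), np.float64(13.4), np.float64(34.4), 116), (np.float64(-6.7), np.float64(14.1), np.float64(36.0), 114), (np.float64(-6.7), np.float64(14.8), np.float64(36.4), 107), (np.float64(-6.7), np.float64(15.6), np.float64(36.4), 98), (np.float64(-6.7), np.float64(18.3), np.float64(8.5), 98), (np.float64(-6.7), np.float64(17.6), np.float64(30.6), 117), (np.float64(-6.7), np.float64(18.0), np.float64(35.0), 120), (np.float64(-6.7), np.float64(18.8), np.float64(35.3), 99), (np.float64(-6.7), np.float64(19.7), np.float64(33.9), 78), (np.float64(-6.7), np.float64(20.4), np.float64(34.6), 73), (np.float64(-6.7), np.float64(21.2), np.float64(34.3), 74)]
144 [(np.float64(-3.7), np.float64(11.7), np.float64(36.9), 110), (np.float64(-3.7), np.float64(12.5), np.float64(36.4), 116), (np.float64(-3.7), np.float64(13.3), np.float64(37.0), 119), (np.float64(-3.7), np.float64(14.1), np.float64(35.8), 118), (np.float64(-3.7), np.float64(14.8), np.float64(37.2), 117),
[... 3154 characters left out ...]
p.float64(5.5), np.float64(15.8), np.float64(36.5), 111), (np.float64(5.5), np.float64(16.6), np.float64(35.7), 108), (np.float64(5.5), np.float64(17.5), np.float64(34.3), 114), (np.float64(nan), np.float64(nan), np.float64(nan), 118), (np.float64(5.5), np.float64(19.0), np.float64(35.3), 108), (np.float64(5.6), np.float64(19.9), np.float64(33.7), 89), (np.float64(5.6), np.float64(20.7), np.float64(34.2), 77), (np.float64(5.6), np.float64(21.5), np.float64(33.8), 75)]
tongue end before, x -0.008 [16.83650989 17.0425633  17.25252576 17.48690886]
tongue end before, x 0 [16.7199475  16.92195483 17.03284845 17.13689423]
tongue end before, x 0.008 [16.69542991 16.91927676 17.12227382 17.2590524 ]
```

Heights across the joint show the flange edge at about 17 mm and the tongue's lit end starting at about 17.5 mm. That is flush within the camera's resolution. The flange is level at 36.3 mm and the bar is within about 2.5° of square. Handing in.

```bash
python3 -c "
from station import workorder; print(workorder.finish_job())"
```

```text
the job is handed in; nothing more can be done
None
```

The T-nut is seated in the rail slot with its flange flat, twisted a quarter turn clockwise under a push of about 3–6 N (aim 5 N) and released; the last view shows it flush against the tongue, bar about 2.5° short of square; handed in at about 16 s of the 61 s allowed.

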